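Take the work lantern off its hook

ROBOT

A 6-joint arm with a two-finger parallel gripper is mounted at the origin on the work surface. World frame = base frame: x ahead of the robot, y to its left, z up, the work surface at z = 0. Lengths are in mm, angles in rad, forces in N, time in s.
With the tool pointing down it reaches from about 300 to 775 mm from the base axis. Payload 14.6 kg.
Tool frame: the origin (TCP) lies midway between the tips of the shut fingers; the grasp point (between the pads) lies 19 mm behind it (grip_depth is the distance from the TCP to the grasp point, in mm); z points along the fingers, y is the direction in which the jaws open and shut (so a half turn about z gives the same grasp; the last joint's range is limited). The gripper opens to 94 mm and grips with 3 to 60 N. Pads are 16 mm wide; open, the fingers measure 119 mm over their backs; the gripper's body (75 mm by 177 mm) begins 78 mm behind the grasp point.
Start: joints at [1.119, 0.3, 1.521, -0, 1.321, -0.067], TCP at [206.452, 509.771, 205.446] pointing down, gripper open.
Joint ranges: [-3.03, 3.03], [-0.79, 2.21], [0.23, 2.52], [-1.04, 4.18], [0, 3.07], [-2.55, 2.55]. Speed limits (rad/s): [2.22, 2.22, 2.57, 3.14, 3.14, 3.14].

INTERFACE

Orientations are given as [roll, pitch, yaw] about the fixed x, y, z axes, in that order (R = Rz(yaw) Ry(pitch) Rx(roll)).
In Python, from cell import read_state, camera, camera_info, sign_off, grip_depth gives the robot as it stands.
- The arm moves only by the tool drive_tool, never from a script. Its argument "motion" is one flat list of numbers, 4 for each row, row after row: the shift along the tool's x, y, z in mm, then the turn about the tool's z in rad. A call has 1 to 8 rows; each row shifts and turns the pose as measured when the row begins, along the tool's axes as they then stand; what a row does not reach is not made up. A row lasts 1/12 s, in which the tool goes at most 41.7 mm and 7.16 degrees, less where a joint would pass 70% of its speed; a pose out of reach is approached as far as the arm can. A call is refused whole if a number of a shift passes 41.7 or a number of a turn 0.125, either way. A call with a gripper value outside its range is refused whole. "jaw" is the closure, from 0 (fully open) to 1 (shut), set as the call begins (left out, the last holds). The fingers move at their own pace and stop on an object; "grip_force" is the grip in N (left out, the last holds). Time passes only in rows, so rows that do not move let the fingers close. It gives the time, the measured TCP pose, the force and the opening at its end, in the units of the state.
- read_state(): the state, without advancing time (a new reading comes with each control period).
- camera(name): name is "side" or "top" or "wrist"; returns the picture (480x640x3 uint8, red, green, blue); there is no depth.
- camera_info(name): a dict with "fovy" (degrees; the focal length in pixels is half the picture's height over the tangent of half this angle, whatever the lens; pixels are square), "cx", "cy" (the principal point, pixels), "camera_from_world" (4x4, takes a point from world to camera coordinates). Camera axes: x right, y up, looking along -z (the intrinsics and any distortion apply to the point x, -y, -z); pixel columns grow to the right and rows downward; lengths in mm; the calibration is good to about 2 mm. A picture is of the moment at which its call begins: read the wrist's pose just before it. camera_info takes no time and is no camera call; for the wrist camera it gives the pose at the moment of the call.
- sign_off(): hands the job in, once; it reports no verdict.
The state is a dict: "clock": time; "joints": joint angles; "qd": joint speeds; "effort": joint torques, N m; "eef_pos": TCP position; "eef_rot": TCP orientation; "wrist_force": force on the tool from outside, world axes, zero at the start; "moment": the same for the moment, N m; "finger_gap": finger opening in mm.
Only numpy, scipy, OpenCV 4.12 (cv2) and the standard library are available. Lean on these libraries where they do the work, as an engineer would, in place of code of your own. Each camera call takes 0.05 s, during which the arm holds its last target. There are 200 camera calls.

TASK

Three things hang from the hooks of the wooden rack. Lift the yellow work lantern up off its hook and set it down gently, upright, near the middle of the round black rubber mat on the bench, then let go. Leave the blue pail and the red tin hanging where they are.

Things in the scene. Friction and masses are not known exactly. Their poses are not given: they have to be found in the camera images.
- lantern: Yellow work lantern, about 0.35 kg: round body 72 mm across, 105 tall; on it a rigid strap handle across y, 52 mm wide, 14 thick (x), top at z 185 (origin: centre of underside). Its opening, 36 wide, spans z 105 to 175. Hangs by the top bar on a hook, origin at z = 50 mm; x points from the hook's tip to the rail. Pinch the two straps along y; lift 20 to 50 mm, then draw out 75 mm along -x.
- mat: Round black rubber mat fixed on the bench on the robot's side of the rack, 130 mm in diameter, 4 mm thick. Origin: centre of its underside, on the bench (z = 0).
- pail: Blue steel pail with pencils, 74 mm across, same height, origin and handle shape (bare steel) as the lantern; hangs on a like hook, not to be moved. All hooks: 130 mm apart along y; a level arm 14 mm wide and 14 thick, top 225 mm above the bench; at its tip, 18 to 30 mm from the handle's middle along -x, a lip rises 16 mm above the arm.
- tin: Red closed tin with pale band and steel lid, 74 mm across, same height, origin and handle shape (dark steel) as the lantern; hangs on a like hook, not to be moved. The hooks stick out of a wooden rail 24 mm thick, top 240 mm above the bench, which begins 55 to 67 mm from the handles' middle along +x and runs along y.
Not all that is in view belongs to the job. Of the things that look like the lantern, the smaller one is meant. Of the things shaped like the mat, the black one is meant.

How it is judged:
By the outcome, as a careful person would: the job done as asked, in the order asked, and still so for the second after the job is handed in, with the robot touching nothing.
It also fails if it takes over 35 s, if anything falls off the work surface, if the arm or the gripper's body presses on something with over 40 N, if the wrist force passes 120 N, or if a joint passes its speed limit or range.

## Working session

There is one attempt and no reset: what is moved stays moved. The work goes in short steps, Python scripts to look and compute and a tool call to move; the robot and the scene stay as the last step left them, time stands still between calls to the robot, and variables do not carry over. Pictures are saved under pics/ and viewed, on a budget of 10 in all, crops included, one or two more only if the job needs it, and the job is handed in when it is done.

Besides the shell and the picture viewer there is one more tool, called after "Call:" as name(argument=value, ...), one argument or row to a line, values as JSON. drive_tool: Moves the arm, as the interface text tells. Its arguments: {"type":"object","properties":{"motion":{"type":"array","items":{"type":"number"}},"jaw":{"type":"number"},"grip_force":{"type":"number"}},"required":["motion"]}

```bash
mkdir -p pics; python3 - <<'E'
from cell import *
import cv2,numpy as np
np.set_printoptions(precision=4,suppress=True)
s=read_state();print(s)
for n in("side","top","wrist"):
    i=camera_info(n);print(n,i)
    cv2.imwrite(f"pics/{n}0.png",camera(n)[:,:,::-1])
E
```

```text
{'clock': 0.0, 'joints': array([ 1.1194,  0.3005,  1.5216,  0.    ,  1.3207, -0.0666]), 'qd': array([-0.0009,  0.0002,  0.0015, -0.    , -0.0012, -0.0008]), 'effort': array([ -0.0009, -53.1806, -35.2728,   0.0708,   0.0244,  -0.0001]), 'eef_pos': array([206.3477, 509.5355, 204.8694]), 'eef_rot': array([-3.1404, -0.0001,  2.7568]), 'wrist_force': array([-0.1544, -0.4097, -0.4078]), 'moment': array([ 0.0094, -0.0099, -0.0185]), 'finger_gap': 94.34013310011426}
side {'fovy': 52.06969101163841, 'cx': 326.6413053151948, 'cy': 233.48788601243922, 'camera_from_world': array([[   0.9244,   -0.3814,    0.0036, -571.477 ],
       [   0.2386,    0.5856,    0.7747, -224.5751],
       [  -0.2976,   -0.7153,    0.6323, -529.8694],
       [   0.    ,    0.    ,    0.    ,    1.    ]])}
top {'fovy': 55.04040188133087, 'cx': 319.146317831465, 'cy': 243.39529743409244, 'camera_from_world': array([[   0.0164,   -0.9997,   -0.0178,   14.15  ],
       [   0.9859,    0.0132,    0.1665, -611.8148],
       [  -0.1662,   -0.0203,    0.9859, -787.9476],
       [   0.    ,    0.    ,    0.    ,    1.    ]])}
wrist {'fovy': 58.61020856227458, 'cx': 315.9456381346479, 'cy': 238.939633398926, 'camera_from_world': array([[   0.3748,    0.9271,   -0.0014, -549.9738],
       [  -0.8995,    0.3633,   -0.2426,   25.0136],
       [  -0.2245,    0.0922,    0.9701, -390.5022],
       [   0.    ,    0.    ,    0.    ,    1.    ]])}
```

View pics/side0.png

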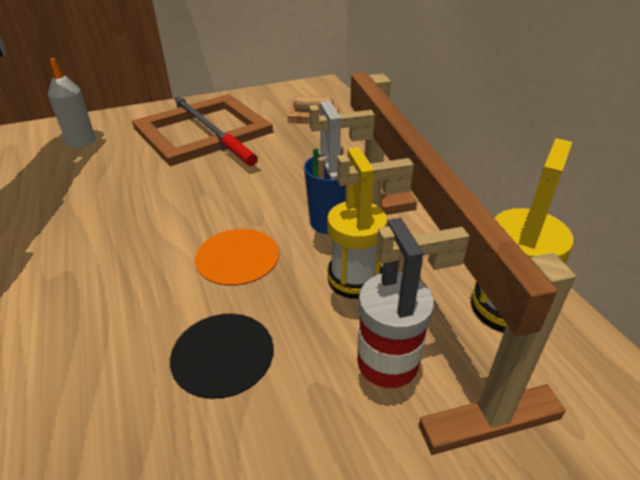

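View pics/top0.png

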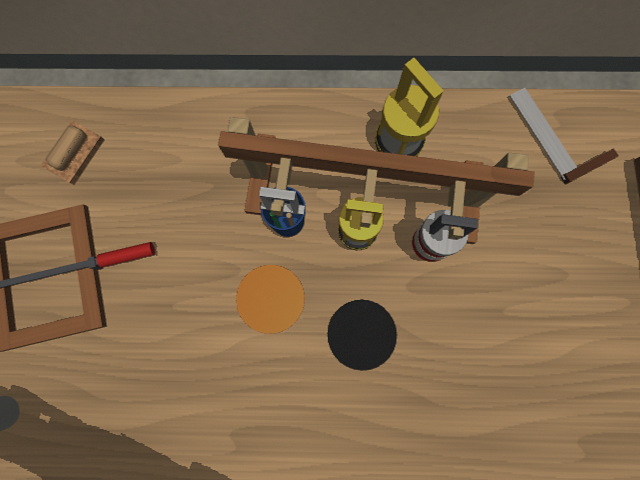

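The side view shows the yellow lantern on the middle hook (handle top about (360,157)), the tin to the right of it, the pail to the left, and a larger yellow decoy behind the rail. The top view shows the lantern's handle at about (364,206) and the black mat at about (362,335). The orange disc is a decoy. Next I zoom in.

```bash
cat > h.py <<'E'
import numpy as np,cv2
from cell import *
np.set_printoptions(precision=2,suppress=True)
def K(i):
    f=240/np.tan(np.radians(i["fovy"]/2)); return f
def bp(n,uv,z,i=None):
    i=i or camera_info(n);f=K(i);T=np.array(i["camera_from_world"]);R=T[:3,:3]
    c=-R.T@T[:3,3]; d=R.T@np.array([(uv[0]-i["cx"])/f,-(uv[1]-i["cy"])/f,-1])
    return c+d*(z-c[2])/d[2]
def pj(n,p,i=None):
    i=i or camera_info(n);f=K(i);T=np.array(i["camera_from_world"]);q=T[:3,:3]@np.array(p,float)+T[:3,3]
    return np.array([i["cx"]+f*q[0]/-q[2],i["cy"]-f*q[1]/-q[2]])
E
python3 - <<'E'
from h import *
t=cv2.imread("pics/top0.png");s=cv2.imread("pics/side0.png")
for n,im in(("top",t),("side",s)):
    m=(im.max(2)<50).astype(np.uint8)
    k,l,st,c=cv2.connectedComponentsWithStats(m)
    for j in range(1,k):
        if 1500<st[j,4]<12000: print(n,c[j],st[j],bp(n,c[j],4))
a=cv2.resize(t[120:270,210:410],None,fx=4,fy=4,interpolation=cv2.INTER_CUBIC)
b=cv2.resize(s[130:280,300:500],None,fx=4,fy=4,interpolation=cv2.INTER_CUBIC)
cv2.imwrite("pics/ctop.png",a);cv2.imwrite("pics/cside.png",b)
E
```

```text
top [318.7  62. ] [   0   54  640   17 8638] [999.17  31.38   4.  ]
top [361.53 334.47] [ 328  300   68   70 3769] [448.69 -57.49   4.  ]
side [221.37 355.87] [ 171  315  102   83 6586] [448.78 -65.74   4.  ]
```

View pics/ctop.png

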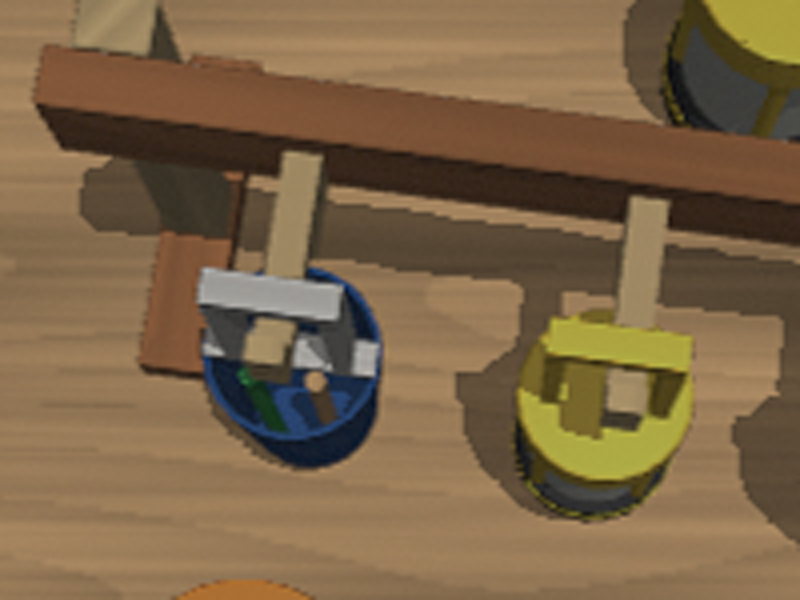

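View pics/cside.png

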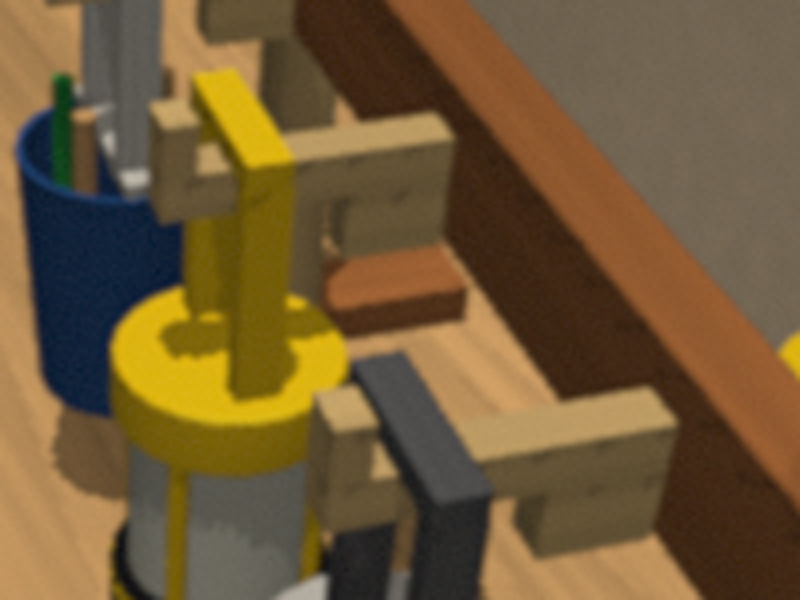

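```bash
python3 - <<'E'
from h import *
def crop(n,P,o,z):
    return np.array([bp(n,(x/4+o[0],y/4+o[1]),z) for x,y in P])
T=crop("top",[(553,318),(692,337),(690,372),(550,355)],(210,120),235);S=crop("side",[(192,78),(238,70),(292,155),(240,165)],(300,130),235)
print("lantern top",T,T.mean(0));print("side",S,S.mean(0))
print("pail",crop("top",[(203,268),(343,287),(338,320),(198,303)],(210,120),235).mean(0))
S2=crop("side",[(355,362),(402,352),(492,490),(435,503)],(300,130),235);print("tin side",S2,S2.mean(0))
print("tin top",np.mean([bp("top",p,235) for p in[(443,213),(477,219),(475,231),(441,224)]],0))
# rail top edges
print("rail",[bp("top",p,240) for p in[(220,145),(531,183),(222,131),(533,170)]])
# mat ellipse extents
for n,u in(("top",[(328,335),(396,335),(362,300),(362,369)]),("side",[(171,356),(273,352),(222,315),(222,395)])): print(n,np.array([bp(n,p,4) for p in u]))
s=read_state();print(pj("side",s["eef_pos"]),pj("top",s["eef_pos"]))
E
```

```text
lantern top [[645.22 -21.37 235.  ]
 [638.77 -71.22 235.  ]
 [625.88 -70.42 235.  ]
 [631.53 -20.37 235.  ]] [635.35 -45.85 235.  ]
side [[633.32 -24.14 235.  ]
 [647.25 -24.9  235.  ]
 [641.05 -71.33 235.  ]
 [626.13 -70.63 235.  ]] [636.94 -47.75 235.  ]
pail [652.81  80.79 235.  ]
tin side [[ 614.17 -157.24  235.  ]
 [ 626.04 -157.99  235.  ]
 [ 620.16 -207.64  235.  ]
 [ 606.87 -206.69  235.  ]] [ 616.81 -182.39  235.  ]
tin top [ 614.47 -178.78  235.  ]
rail [array([724.02, 167.09, 240.  ]), array([ 671.16, -281.47,  240.  ]), array([745.74, 165.27, 240.  ]), array([ 690.53, -285.47,  240.  ])]
top [[ 446.66    4.9     4.  ]
 [ 448.8  -121.45    4.  ]
 [ 512.45  -58.3     4.  ]
 [ 386.38  -58.41    4.  ]]
side [[ 390.59  -42.13    4.  ]
 [ 510.24  -84.53    4.  ]
 [ 464.87    0.19    4.  ]
 [ 436.9  -120.45    4.  ]]
[-14.92  65.84] [-42.95 511.91]
```

Both cameras put the lantern's handle top at about (636,-47,235) with yaw about -0.12, which agrees with the rail's direction and the 130 mm hook spacing. The mat is at about (449,-60). I'm moving: up and turn first, then across.

Call:
drive_tool(
  motion=[0,0,-22,-0.07,0,0,-22,-0.07,0,0,-22,-0.07,0,0,-22,-0.06,0,0,0,0],
  jaw=0,
  grip_force=25,
)

```text
clock: 0.57
eef_pos: [205.9, 508.6, 294.0]
eef_rot: [-3.135, -0.002, 3.039]
wrist_force: [0.9, 1.1, 0.2]
finger_gap: 94.4
```

Call:
drive_tool(
  motion=[-28,-28,0,0,-28,-28,0,0,-28,-28,0,0,-28,-28,0,0,-28,-28,0,0,-28,-28,0,0,-28,-28,0,0,-28,-28,0,0],
)

```text
clock: 1.23
eef_pos: [408.0, 256.4, 290.2]
eef_rot: [-3.132, -0.006, 3.045]
wrist_force: [0.2, 1.4, -0.2]
finger_gap: 94.1
```

Call:
drive_tool(
  motion=[-25,-32,0,0.003,-25,-32,0,0.003,-25,-32,0,0.003,-25,-32,0,0.003,-25,-32,0,0,-25,-32,0,0,-25,-32,0,0,-25,-32,0,0],
)

```text
clock: 1.9
eef_pos: [579.7, -29.3, 285.7]
eef_rot: [-3.131, -0.011, 3.024]
wrist_force: [1.1, 0.1, -0.3]
finger_gap: 94.0
```

Call:
drive_tool(
  motion=[0,0,0,0,0,0,0,0,0,0,0,0],
)

```text
clock: 2.15
eef_pos: [581.4, -36.3, 281.4]
eef_rot: [-3.13, -0.017, 3.014]
wrist_force: [0.2, 0.7, -0.4]
finger_gap: 93.9
```

```bash
python3 - <<'E'
from h import *
s=read_state();i=camera_info("wrist");im=camera("wrist")[:,:,::-1].copy()
print(s["eef_pos"],s["eef_rot"],i["camera_from_world"])
np.savez("w1.npz",T=i["camera_from_world"])
cv2.imwrite("pics/w1.png",im)
c,sn=np.cos(-.119),np.sin(-.119)
for a in(-7,7):
  for b in(-26,26):print(a,b,pj("wrist",[636+c*a-sn*b,-47+sn*a+c*b,235],i))
print("mat",pj("wrist",[449,-60,4],i))
E
```

```text
[581.35 -36.26 281.38] [-3.13 -0.02  3.01] [[   0.13    0.99   -0.01  -34.81]
 [  -0.97    0.12   -0.23  604.95]
 [  -0.22    0.04    0.97 -333.74]
 [   0.      0.      0.      1.  ]]
-7 -26 [264.28 345.98]
-7 26 [354.19 345.85]
7 -26 [265.12 367.88]
7 26 [353.89 367.81]
mat [278.71  77.95]
```

View pics/w1.png

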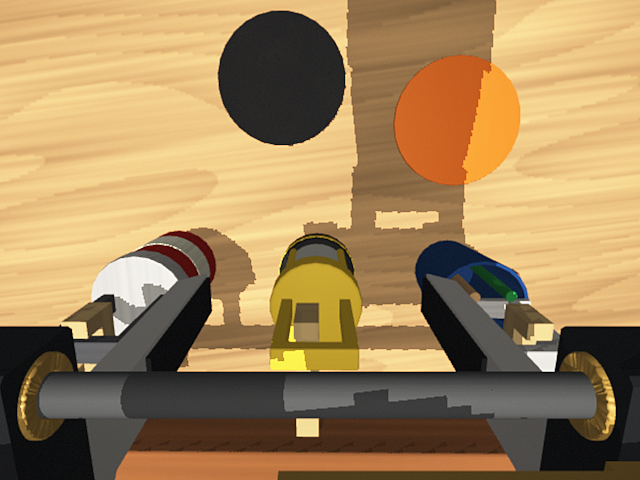

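The wrist view shows the lantern's bar at columns 270–358, against a predicted 264–354, so its centre is about 3 mm further to +y, at (636,-45). The mat's centre is at (281,78), which gives about (449,-58).

Call:
drive_tool(
  motion=[-19,-1,-2,-0.003,-19,-1,-2,-0.003,-17,0,-2,-0.003,0,0,0,0],
)

```text
clock: 2.53
eef_pos: [635.7, -39.4, 288.0]
eef_rot: [-3.131, -0.016, 3.029]
wrist_force: [1.0, 0.7, -0.0]
finger_gap: 94.2
```

Call:
drive_tool(
  motion=[0,-3,25,0.003,0,-3,25,0.003,0,0,20,0,0,0,10,0],
)

```text
clock: 2.87
eef_pos: [633.2, -40.7, 208.8]
eef_rot: [-3.131, -0.009, 3.028]
wrist_force: [0.9, -1.0, -0.6]
finger_gap: 93.8
```

Call:
drive_tool(
  motion=[-2,-4,9,0.003,-1,-3,9,0.003,0,-1,5,0,0,0,0,0],
)

```text
clock: 3.2
eef_pos: [634.0, -47.4, 184.2]
eef_rot: [-3.131, -0.01, 3.024]
wrist_force: [1.0, -0.4, 0.4]
finger_gap: 93.9
```

```bash
python3 - <<'E'
from h import *
s=read_state();print(s["eef_pos"],s["eef_rot"],grip_depth() if callable(grip_depth) else grip_depth)
a=camera("side")[60:300,240:560,::-1];b=camera("wrist")[180:420,160:480,::-1]
cv2.imwrite("pics/g1.png",np.hstack([cv2.resize(a,(400,300)),cv2.resize(b,(400,300))]))
E
```

```text
[633.96 -47.43 184.21] [-3.13 -0.01  3.02] 18.8
```

View pics/g1.png

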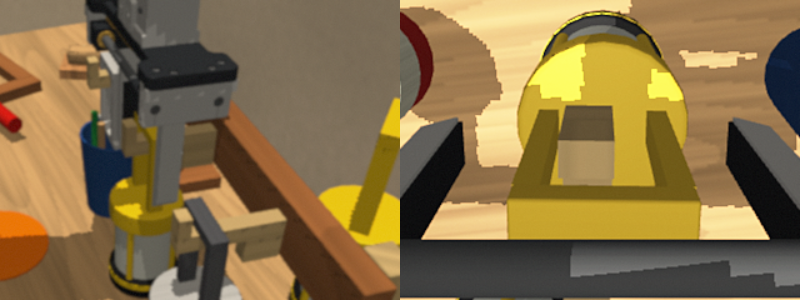

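The straps lie between the fingers. The handle sits about 2 mm toward the pail from the jaw centre, so I shift by that and close.

Call:
drive_tool(
  motion=[-1,3,0,0,0,0,0,0],
)

```text
clock: 3.47
eef_pos: [636.3, -44.4, 186.8]
eef_rot: [-3.131, -0.006, 3.024]
wrist_force: [-0.7, 0.8, 0.1]
finger_gap: 93.9
```

Call:
drive_tool(
  motion=[0,0,0,0,0,0,0,0,0,0,0,0,0,0,0,0,0,0,0,0,0,0,0,0],
  jaw=1,
  grip_force=25,
)

```text
clock: 3.97
eef_pos: [636.9, -44.1, 188.5]
eef_rot: [-3.131, -0.003, 3.024]
wrist_force: [-0.4, 0.2, 0.5]
finger_gap: 57.5
```

Call:
drive_tool(
  motion=[0,0,0,0,0,0,0,0,0,0,0,0,0,0,0,0],
)

```text
clock: 4.3
eef_pos: [636.9, -44.3, 188.6]
eef_rot: [-3.131, -0.003, 3.024]
wrist_force: [-0.1, 0.4, -0.4]
finger_gap: 52.1
```

Call:
drive_tool(
  motion=[0,0,-8,0,0,0,-10,0,0,0,-10,0,0,0,-6,0,0,0,0,0],
)

```text
clock: 4.72
eef_pos: [636.6, -43.8, 225.2]
eef_rot: [-3.131, -0.006, 3.024]
wrist_force: [0.9, 0.5, -1.9]
finger_gap: 51.7
```

```bash
python3 - <<'E'
from h import *
s=read_state();print(s["eef_pos"],s["wrist_force"],s["moment"])
a=camera("side")[60:300,240:560,::-1];b=camera("wrist")[180:420,160:480,::-1]
cv2.imwrite("pics/g2.png",np.hstack([cv2.resize(a,(400,300)),cv2.resize(b,(400,300))]))
E
```

```text
[636.6  -43.83 225.22] [ 0.92  0.54 -1.87] [-0.01 -0.    0.03]
```

View pics/g2.png

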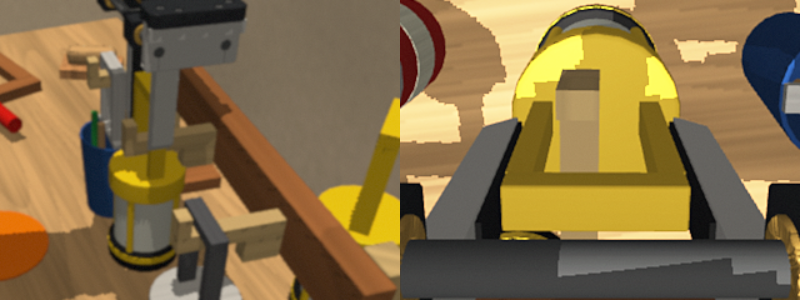

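The lantern has risen with the gripper and is upright, with the hook now low in the handle's opening. I draw it out.

Call:
drive_tool(
  motion=[10,0,0,0,15,0,0,0,15,0,0,0,15,0,0,0,15,0,0,0,15,0,0,0,8,0,0,0,0,0,0,0],
)

```text
clock: 5.48
eef_pos: [538.2, -32.3, 219.9]
eef_rot: [-3.131, -0.014, 3.024]
wrist_force: [0.5, -0.4, -2.8]
finger_gap: 51.8
```

Call:
drive_tool(
  motion=[12,-5,0,0,17,-7,3,0,17,-8,6,0,17,-7,6,0,13,-5,6,0,6,-3,5,0,0,0,0,0,0,0,0,0],
)

```text
clock: 6.15
eef_pos: [451.2, -58.8, 193.1]
eef_rot: [-3.132, -0.014, 3.024]
wrist_force: [0.1, -0.3, -4.0]
finger_gap: 51.8
```

```bash
python3 - <<'E'
from h import *
s=read_state();print(s["eef_pos"],s["eef_rot"],s["wrist_force"])
a=camera("side")[180:420,100:420,::-1];b=camera("top")[200:440,200:520,::-1]
cv2.imwrite("pics/g3.png",np.hstack([cv2.resize(a,(400,300)),cv2.resize(b,(400,300))]))
E
```

```text
[451.19 -58.78 193.12] [-3.13 -0.01  3.02] [ 0.11 -0.31 -4.02]
```

View pics/g3.png

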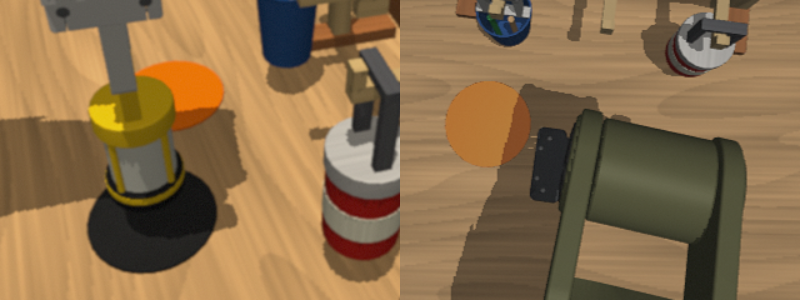

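The lantern hangs upright above the mat and the pail and tin are undisturbed. I lower it about 51 mm, slowing at the end.

Call:
drive_tool(
  motion=[0,0,8,0,0,0,10,0,0,0,10,0,0,0,7,0,0,0,4,0,0,0,1,0],
)

```text
clock: 6.75
eef_pos: [452.8, -58.3, 148.8]
eef_rot: [-3.132, -0.014, 3.026]
wrist_force: [0.3, 0.6, -3.4]
finger_gap: 51.6
```

Call:
drive_tool(
  motion=[1,0,2,0,1,0,2,0,0,0,1,0],
)

```text
clock: 7.0
eef_pos: [450.8, -58.1, 143.3]
eef_rot: [-3.132, -0.014, 3.026]
wrist_force: [0.2, -0.0, -3.1]
finger_gap: 52.0
```

Call:
drive_tool(
  motion=[0,0,1,0,0,0,1,0],
)

```text
clock: 7.17
eef_pos: [451.4, -58.2, 142.8]
eef_rot: [-3.132, -0.012, 3.026]
wrist_force: [-3.9, 1.2, 11.0]
finger_gap: 51.8
```

Contact: the force went from -3 to +11 N at the expected height of 142.8. I release it by opening slowly.

Call:
drive_tool(
  motion=[0,0,0,0,0,0,0,0,0,0,0,0,0,0,0,0],
  jaw=0.25,
)

```text
clock: 7.5
eef_pos: [452.6, -58.5, 144.7]
eef_rot: [-3.131, -0.007, 3.026]
wrist_force: [-1.1, -0.6, -0.1]
finger_gap: 70.4
```

Call:
drive_tool(
  motion=[0,0,0,0,0,0,0,0],
  jaw=0.1,
)

```text
clock: 7.67
eef_pos: [452.7, -58.5, 144.9]
eef_rot: [-3.131, -0.007, 3.026]
wrist_force: [0.2, 0.9, 0.1]
finger_gap: 80.4
```

```bash
python3 - <<'E'
from h import *
s=read_state();print(s["eef_pos"],s["finger_gap"],s["wrist_force"])
a=camera("side")[180:420,100:420,::-1];b=camera("wrist")[180:420,160:480,::-1]
cv2.imwrite("pics/g4.png",np.hstack([cv2.resize(a,(400,300)),cv2.resize(b,(400,300))]))
E
```

```text
[452.71 -58.51 144.88] 80.36183608727498 [0.17 0.94 0.09]
```

View pics/g4.png

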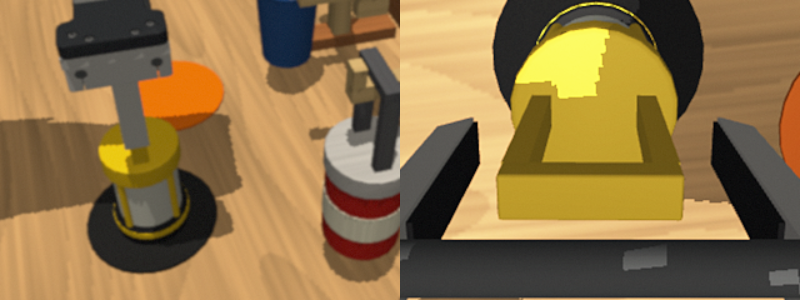

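The lantern stands upright near the mat's middle, with the fingers clear of it. I retreat upward and back.

Call:
drive_tool(
  motion=[0,0,-10,0,0,0,-20,0,0,0,-25,0,0,0,-25,0,0,0,-25,0,0,0,-20,0,0,0,-10,0,0,0,0,0],
)

```text
clock: 8.43
eef_pos: [452.6, -56.9, 290.5]
eef_rot: [-3.131, -0.008, 3.026]
wrist_force: [1.0, 0.2, -0.5]
finger_gap: 84.6
```

Call:
drive_tool(
  motion=[0,20,0,0,0,35,0,0,0,35,0,0,0,35,0,0,0,35,0,0,0,35,0,0,0,20,0,0,0,0,0,0],
)

```text
clock: 9.1
eef_pos: [476.5, 165.0, 286.9]
eef_rot: [-3.13, -0.009, 3.021]
wrist_force: [0.3, 0.0, -0.1]
finger_gap: 84.2
```

```bash
python3 - <<'E'
from h import *
s=read_state();print(s["eef_pos"],s["finger_gap"],s["wrist_force"],s["clock"])
a=camera("side")[60:420,100:580,::-1];b=camera("top")[120:420,200:520,::-1]
cv2.imwrite("pics/g5.png",np.hstack([cv2.resize(a,(400,300)),cv2.resize(b,(320,300))]))
E
```

```text
[476.53 165.04 286.9 ] 84.18185814782424 [ 0.26  0.03 -0.12] 9.1
```

View pics/g5.png

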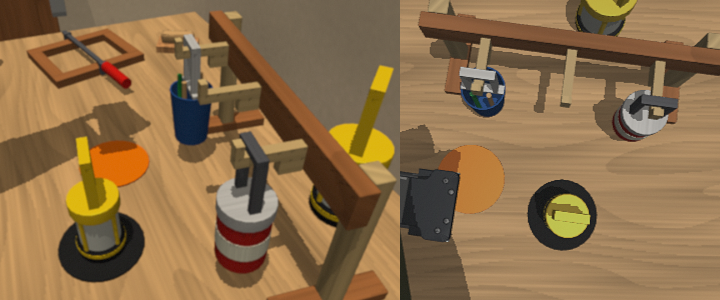

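```bash
python3 - <<'E'
from h import *
print(bp("top",(371.5,337.5),189), pj("top",[450,-58,189]))
print(sign_off())
E
```

```text
[449.5 -58.6 189. ] [371.09 337.15]
the job is handed in; nothing more can be done
None
```

I lifted the yellow lantern about 36 mm, drew it off its hook and set it upright on the black mat. I then let go, backed the arm off and handed the job in at about 9.2 s of robot time.

- **Placement:** the top camera puts the lantern's handle at (449.5, -58.6), against a mat centre of about (449, -58). The last side and top pictures show it upright and central.
- **Other items:** the last picture shows the pail and tin still on their hooks and nothing touched by the robot.
- **Forces:** the wrist force was about 11 N at touchdown, the highest I read, and near zero after release.
- **Disagreement:** early estimates of the mat's y differed by about 8 mm (side -66, top -57.5). The wrist camera settled it at about -58.
- **Drift:** the tool tilted by up to about 1° during the moves, with no visible effect.

I viewed 10 pictures.

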